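# Load the second tack jar and lift the tote level

### The arm

A 6-joint arm with a two-finger parallel gripper is mounted at the origin on the work surface. World frame = base frame: x ahead of the robot, y to its left, z up, the work surface at z = 0. Lengths are in mm, angles in rad, forces in N, time in s.
With the tool pointing down it reaches from about 275 to 1000 mm from the base axis. Payload 8.4 kg.
Tool frame: the origin (TCP) lies midway between the tips of the shut fingers; the grasp point (between the pads) lies 19 mm behind it; z points along the fingers, x is the direction in which the jaws open and shut, and the axes are right-handed (so a half turn about z gives the same grasp; the last joint's range is limited). The gripper opens to 85 mm and grips with 20 to 120 N. Pads are 22 mm wide; open, the fingers measure 114 mm over their backs; the gripper's body (76 mm by 85 mm) begins 54 mm behind the grasp point. The pads swing forward as they close: fully open they stand 13 mm farther back than shut.
Start: joints at [-1.302, 0.353, 1.633, -0, 1.155, -0.002], TCP at [167.187, -602.226, 194.781] pointing down, gripper open.
Joint ranges: [-2.63, 2.63], [-0.92, 2.1], [0.06, 2.66], [-1.3, 4.44], [0, 2.69], [-3.02, 3.02]. Speed limits (rad/s): [2.22, 2.22, 2.79, 3.14, 3.14, 3.14].

### API

Orientations are given as [roll, pitch, yaw] about the fixed x, y, z axes, in that order (R = Rz(yaw) Ry(pitch) Rx(roll)).
In Python, from rig import sense, grab_frame, camera_model, job gives the robot as it stands.
- The arm moves only by the tool arm_command, never from a script. Its argument "plan" is a list of rows, each an object with "translation": the shift along the tool's x, y, z in cm, a list of three; "twist": the turn about the tool's z in rad; "gripper": the opening, from 0 (shut) to 1 (fully open). A call has exactly 5 rows; each row is the pose to reach, as a shift and turn from the pose measured when the call began, along the tool's axes at that moment; what a row does not reach only later rows make up. A row lasts 1/12 s, in which the tool goes at most 41.7 mm and 7.16 degrees, less where a joint would pass 70% of its speed; a pose out of reach is approached as far as the arm can. A call with a gripper value outside its range is refused whole. The fingers move at their own pace and stop on an object; "squeeze" is the grip in N (left out, the last holds). Time passes only in rows, so rows that repeat a pose let the fingers close, or fill a call up. It gives the time, the measured TCP pose, the force and the opening at its end, in the units of the state.
- sense(): the state, without advancing time (a new reading comes with each control period).
- grab_frame(name): name is "scene" or "top" or "wrist"; returns the picture (400x640x3 uint8, blue, green, red); there is no depth.
- camera_model(name): a dict with "fx", "fy", "cx", "cy" (pixels), "dist_coeffs" ([k1, k2, p1, p2, k3] as OpenCV has them; the pictures are not rectified), "pose" (4x4, takes a point from camera to world coordinates). Camera axes: x right, y down, z forward; pixel columns grow to the right and rows downward; lengths in mm; the calibration is good to about 2 mm. A picture is of the moment at which its call begins: read the wrist's pose just before it. camera_model takes no time and is no camera call; for the wrist camera it gives the pose at the moment of the call.
- job.sign_off(): hands the job in, once; it reports no verdict.
The state is a dict: "clock": time; "qpos": joint angles; "qvel": joint speeds; "joint_efforts": joint torques, N m; "eef_pos": TCP position; "tcp_rot": TCP orientation; "contact_force": force on the tool from outside, world axes, zero at the start; "wrist_torque": the same for the moment, N m; "opening": opening from 0.0 (shut) to 1.0 (fully open).
Only numpy, scipy, OpenCV 4.12 (cv2) and the standard library are available. Lean on these libraries where they do the work, as an engineer would, in place of code of your own. Each camera call takes 0.05 s, during which the arm holds its last target.

### The job

The carrying tote on the rug-repair bench has one jar of tacks in it: take the matching jar from the bench, set it down gently and upright in the tote's empty bay and let go of it. Then grip the tote by its handle, lift it so that its underside is about 10 cm above the bench, and hold it there level and still with both jars standing in it, for about three seconds; the program finishes while still holding it up. Leave the thread cone, the wax tin and the hammer where they are.

Things in the scene. Friction and masses are not known exactly. Their poses are not given: they have to be found in the camera images.
- tote: Loose wooden carrying tote, 0.36 kg, 270 (x) by 140 mm (y), at any yaw on the bench. Origin: centre of its underside, z up. Floor and outer walls 6 mm thick, walls 40 mm high. A 16 mm thick board across the middle (x = -8 to 8 mm) parts two open bays, each 119 (x) by 128 mm (y) inside, and rises to the handle bar. The +x bay is empty, the -x bay holds packed_jar.
- handle (a point): Centre of the tote's handle bar, 118 mm above the middle of its underside; axes as the tote's. Flat-sided wooden bar, 16 mm thick (tote x), 128 mm long (tote y), 24 mm tall (106 to 130 mm up); the hand slot below it is open from 40 to 106 mm up and 88 mm wide. The loaded tote balances within about 15 mm of below this point.
- empty_bay (a point): Centre of the floor of the empty bay, on the floor's top face: 68.5 mm along the tote's +x from its middle, 6 mm above its underside. Frame parallel to the tote's.
- jar: Straight round glass jar of steel tacks with a flat metal lid, standing on the bench by itself: diameter 52 mm up to 70 mm height, lid diameter 50 mm from 70 to 86 mm; about 0.2 kg (0.16 to 0.24). Origin: centre of its underside; z up.
- packed_jar: A jar exactly like the first, already standing in the tote's other bay (-x side). Origin: centre of its underside; z up.
- thread_cone: Bystander: upright pale thread cone, 74 mm diameter at the foot, 54 mm at the top, 106 mm tall. Origin: centre of its underside.
- wax_tin: Bystander: flat round tin, 75 mm diameter, 40 mm tall. Origin: centre of its underside.
- hammer: Bystander: hammer about 270 mm long lying on the bench to the left of the tote, not higher than 30 mm. Origin: on the handle's line near its middle; its head points along its +x.

How it is judged (in metres and radians):
On the way, in this order (a step that is already met when the one before it is completed fails the run):
1. the second jar stands in the tote's empty bay, let go, with the tote still on the bench (x of jar in the frame of tote between 0.02 and 0.115 m and y of jar in the frame of tote between -0.045 and 0.045 m and z of jar in the frame of tote between 0 and 0.016 m and angle between the z axis of jar and the z axis of tote, either way round below 0.15 rad and contact force between the fingers and jar below 0.1 N and height (world z) of tote below 0.01 m and linear speed of jar below 0.03 m/s), for 0.2 s.
2. the tote, with both jars standing in it, is held up by its handle, level and still, for just over two seconds (distance between the grasp point and handle below 0.05 m and height (world z) of tote between 0.06 and 0.15 m and angle between tote's own z axis and vertical below 0.1 rad and linear speed of tote below 0.03 m/s and angular speed of tote below 0.15 rad/s and contact force between the fingers and tote above 2 N and contact force between the fingers and jar below 0.1 N and contact force between the fingers and packed_jar below 0.1 N and contact force between tote and thread_cone below 0.1 N and contact force between tote and wax_tin below 0.1 N and contact force between tote and hammer below 0.1 N and x of jar in the frame of tote between 0.02 and 0.115 m and y of jar in the frame of tote between -0.045 and 0.045 m and z of jar in the frame of tote between 0 and 0.016 m and angle between the z axis of each of jar, packed_jar and the z axis of tote, either way round below 0.15 rad and x of packed_jar in the frame of tote between -0.115 and -0.02 m and y of packed_jar in the frame of tote between -0.045 and 0.045 m and z of packed_jar in the frame of tote between 0 and 0.016 m), for 2.2 s.
At the end, for the whole second after the job is handed in: The fingers hold the tote at its handle (grasp within 50 mm of the bar's middle), underside 60 to 150 mm above the bench, within 0.1 rad of level, under 30 mm/s and 0.15 rad/s, touching no bystander; both jars stand upright on the floors of their own bays, not touched by the fingers (all of step 2); the arm keeps its last pose, push and grip.
It fails at once if a bystander is displaced by more than 30 mm (distance of any of thread_cone, wax_tin, hammer from where it was at the start of the episode above 0.03 m).
It fails at once if the tote is tipped by more than 0.35 rad (angle between tote's own z axis and vertical above 0.35 rad).
It fails at once if a jar is tipped by more than 0.6 rad (angle between any of jar, packed_jar's own z axis and vertical above 0.6 rad).
It fails at once if the jar is let go more than about 30 mm above the floor of the tote (height (world z) of tote below 0.01 m and z of jar in the frame of tote above 0.036 m and contact force between the fingers and jar below 0.05 N).
It also fails if it takes over 64 s, if anything falls off the work surface, if the arm or the gripper's body presses on something with over 40 N, if the wrist force passes 120 N, or if a joint passes its speed limit or range.

## Working session

There is one attempt and no reset: what is moved stays moved. The work goes in short steps, Python scripts to look and compute and a tool call to move; the robot and the scene stay as the last step left them, time stands still between calls to the robot, and variables do not carry over. Pictures are saved under pics/ and viewed, and the job is handed in when it is done.

Besides the shell and the picture viewer there is one more tool, called after "Call:" as name(argument=value, ...) on one line, values as JSON. arm_command: Moves the arm, as the interface text tells. Its arguments: {"type":"object","properties":{"plan":{"type":"array","items":{"type":"object","properties":{"translation":{"type":"array","items":{"type":"number"}},"twist":{"type":"number"},"gripper":{"type":"number"}}}},"squeeze":{"type":"number"}},"required":["plan"]}

```bash
mkdir -p pics; ls; python3 - <<'E'
from rig import sense, grab_frame, camera_model
import cv2
print(sense())
for n in ("scene","top","wrist"):
    m=camera_model(n); print(n,m)
    cv2.imwrite(f"pics/{n}0.png",grab_frame(n))
E
```

```text
pics
{'clock': 0.0, 'qpos': array([-1.30238990e+00,  3.53636892e-01,  1.63415027e+00,  4.19198535e-06,
        1.15520605e+00, -2.40154238e-03]), 'qvel': array([-0.00043237,  0.00030098,  0.00104103,  0.00159039,  0.00127214,
        0.0008309 ]), 'joint_efforts': array([ 1.07389205e-03, -6.05252910e+01, -3.42060721e+01, -1.54683603e-04,
        9.35397518e-03,  4.59419323e-05]), 'eef_pos': array([ 167.05150105, -601.70277373,  194.06184779]), 'tcp_rot': array([-3.14158546e+00,  1.40054236e-03, -1.29999005e+00]), 'contact_force': array([-0.46017761, -0.14190938, -0.26719121]), 'wrist_torque': array([ 0.03870483, -0.05362285,  0.05958436]), 'opening': 0.9993966793917989}
scene {'fx': 402.5163959016635, 'fy': 402.5163959016635, 'cx': 317.2887213025069, 'cy': 196.3256393888085, 'dist_coeffs': array([-0.0123873,  0.       ,  0.       ,  0.       ,  0.       ]), 'pose': array([[-4.13192998e-02,  5.24995385e-01, -8.50101500e-01,
         1.31496510e+03],
       [ 9.99036187e-01,  3.43223121e-02, -2.73619330e-02,
         6.11435904e+01],
       [ 1.48125604e-02, -8.50412738e-01, -5.2590756
[... 506 characters left out ...]
918418e-02, -1.76165993e-01, -9.84292219e-01,
         1.21188905e+03],
       [ 0.00000000e+00,  0.00000000e+00,  0.00000000e+00,
         1.00000000e+00]])}
wrist {'fx': 302.5664562280777, 'fy': 302.5664562280777, 'cx': 315.3541588337665, 'cy': 196.83213715527089, 'dist_coeffs': array([0.00601699, 0.        , 0.        , 0.        , 0.        ]), 'pose': array([[ 2.67710686e-01, -9.23703953e-01, -2.74047433e-01,
         2.36542412e+02],
       [-9.63497756e-01, -2.57169585e-01, -7.44034811e-02,
        -5.82297679e+02],
       [-1.74987493e-03,  2.83962694e-01, -9.58833732e-01,
         3.73162122e+02],
       [ 0.00000000e+00,  0.00000000e+00,  0.00000000e+00,
         1.00000000e+00]])}
```

View pics/top0.png

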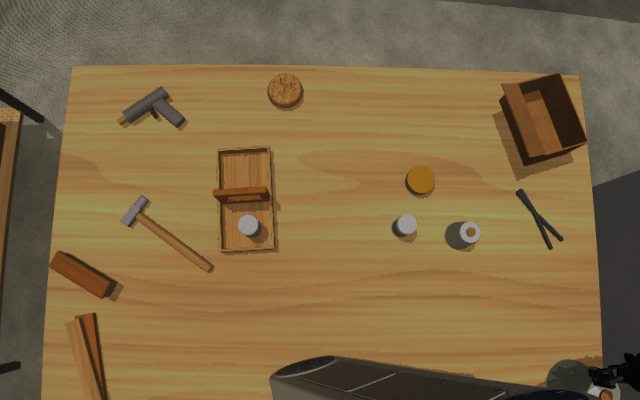

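View pics/scene0.png

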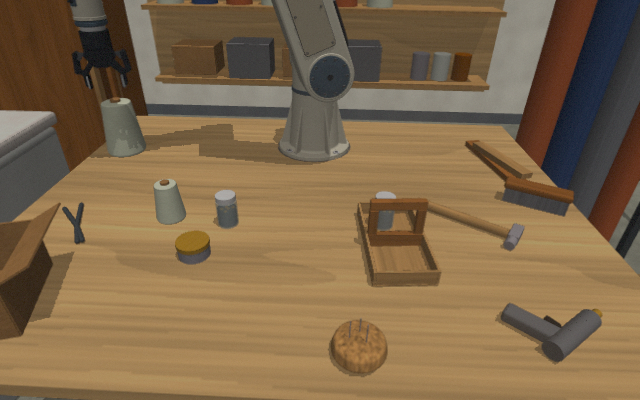

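View pics/wrist0.png

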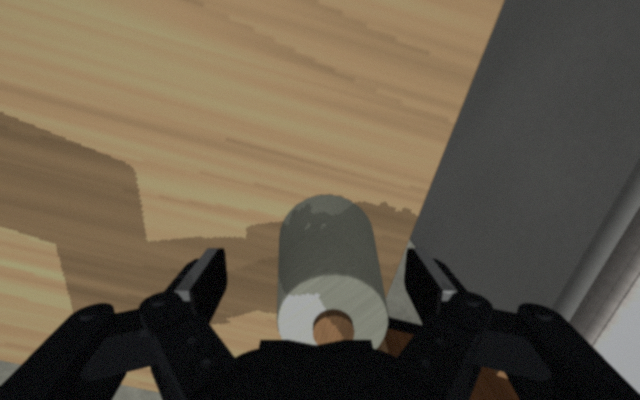

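The top view shows the jar at (405,226), the wax tin at (421,180) and the cone at (470,232). The tote spans (217..274, 147..252), with its empty bay at the top and the packed jar at (248,226). A decorative cone sits under the gripper. Next I'll segment and measure.

```bash
cat > h.py <<'E'
import numpy as np, cv2
from rig import sense, grab_frame, camera_model
def ray(m,uv,z):
    K=np.array([[m["fx"],0,m["cx"]],[0,m["fy"],m["cy"]],[0,0,1]])
    p=cv2.undistortPoints(np.array(uv,float).reshape(-1,1,2),K,np.array(m["dist_coeffs"])).reshape(-1,2)
    T=np.array(m["pose"]); d=np.c_[p,np.ones(len(p))]@T[:3,:3].T; o=T[:3,3]
    return o+d*((z-o[2])/d[:,2])[:,None]
def proj(m,P):
    K=np.array([[m["fx"],0,m["cx"]],[0,m["fy"],m["cy"]],[0,0,1]]); T=np.linalg.inv(np.array(m["pose"]))
    return cv2.projectPoints(np.array(P,float).reshape(-1,3),cv2.Rodrigues(T[:3,:3])[0],T[:3,3],K,np.array(m["dist_coeffs"]))[0].reshape(-1,2)
E
python3 - <<'E'
import cv2
im=cv2.imread('pics/top0.png')
cv2.imwrite('pics/t1.png',cv2.resize(im[135:265,200:290],None,fx=6,fy=4.5 if 0 else 4.6,interpolation=cv2.INTER_CUBIC)[:598])
cv2.imwrite('pics/t2.png',cv2.resize(im[155:255,385:495],None,fx=6,fy=6,interpolation=cv2.INTER_CUBIC)[:598])
im=cv2.imread('pics/scene0.png')
cv2.imwrite('pics/s1.png',cv2.resize(im[180:295,340:450],None,fx=5,fy=5,interpolation=cv2.INTER_CUBIC))
E
```

```text
(no output)
```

View pics/t1.png

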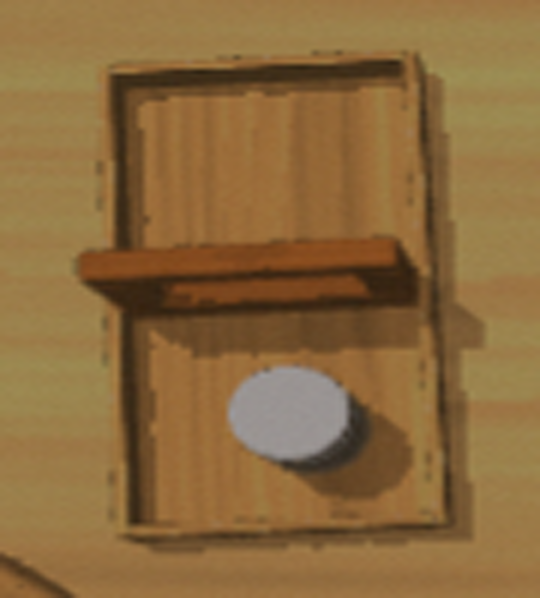

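View pics/t2.png

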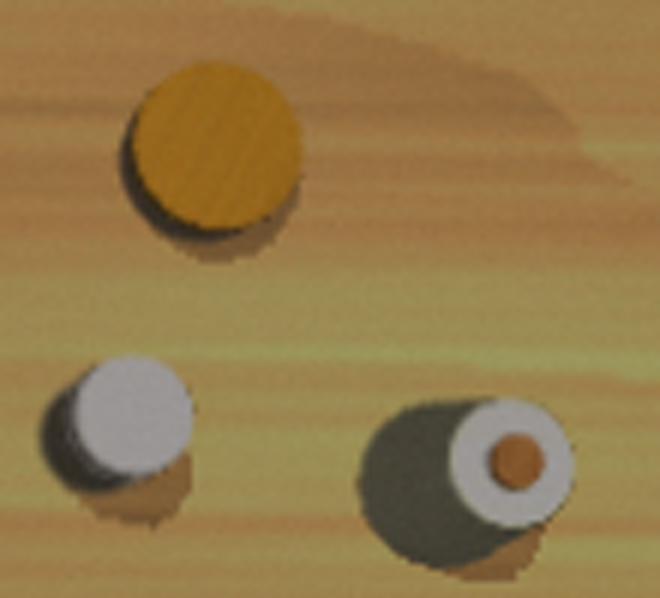

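View pics/s1.png

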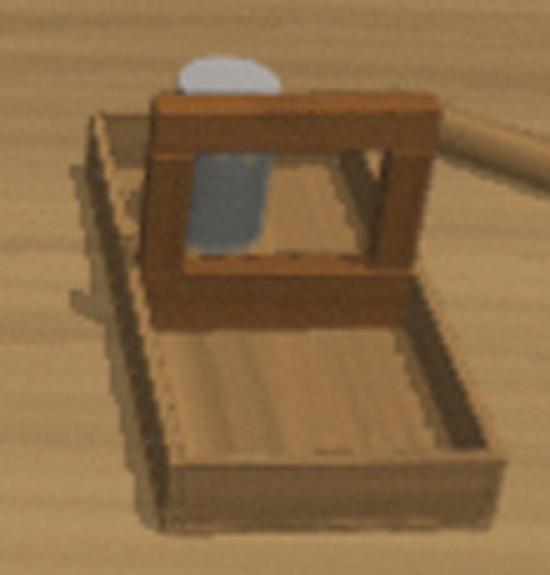

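```bash
cat > m.py <<'E'
from h import *
m=camera_model("top")
im=cv2.imread('pics/top0.png')
t1=lambda L:[(200-.4+x/6,135-.4+y/4.6) for x,y in L]
R=ray(m,t1([(107,66),(418,53),(447,522),(120,534)]),40)
print(R.round(1)); c=R.mean(0); e=(R[0]+R[1]-R[2]-R[3])/4; e2=(R[0]+R[3]-R[1]-R[2])/4
print("tote c",c.round(1),"len",2*np.linalg.norm(e),2*np.linalg.norm(e2),"yaw",np.arctan2(e[1],e[0]),np.arctan2(-e2[0],e2[1]))
H=ray(m,t1([(80,253),(397,238),(404,263),(84,280)]),130); print("handle",H.round(1),H.mean(0).round(1),[np.linalg.norm(H[0]-H[1])])
hsv=cv2.cvtColor(im,cv2.COLOR_BGR2HSV)
mk=((hsv[...,1]<50)&(hsv[...,2]>125)).astype(np.uint8)
for cc in cv2.findContours(mk,0,1)[0]:
    if cv2.contourArea(cc)>150:
        b=cv2.boundingRect(cc)
        M=cv2.moments(cc); p=(M['m10']/M['m00'],M['m01']/M['m00'])
        print(b,cv2.contourArea(cc),np.round(p,1),ray(m,[p],86).round(1),ray(m,[p],106).round(1))
mk=((hsv[...,0]>12)&(hsv[...,0]<25)&(hsv[...,1]>200)).astype(np.uint8)
for cc in cv2.findContours(mk,0,1)[0]:
    if cv2.contourArea(cc)>300:
        M=cv2.moments(cc); p=(M['m10']/M['m00'],M['m01']/M['m00'])
        print('tin',cv2.boundingRect(cc),ray(m,[p],40).round(1))
s=camera_model("scene")
print(proj(s,[c*[1,1,0]+[0,0,130]]))
# scene cross-check: handle top bar, rim corners
S=ray(s,[(340+x/5,180+y/5) for x,y in [(155,95),(437,97),(440,108),(153,110)]],130);print("scene handle",S.round(1),S.mean(0).round(1))
S=ray(s,[(340+x/5,180+y/5) for x,y in [(170,465),(503,461),(93,116)]],40);print("scene rim",S.round(1))
S=ray(s,[(340+x/5,180+y/5) for x,y in [(230,77)]],86);print("packed",S.round(1))
E
python3 m.py
```

```text
[[685.3 291.4  40. ]
 [694.8 155.   40. ]
 [428.4 134.7  40. ]
 [419.3 272.5  40. ]]
tote c [556.9 213.4  40. ] len 266.9414626783492 137.40401650201457 yaw 0.07355287209867813 0.06740534336989587
handle [[558.7 278.  130. ]
 [568.5 151.8 130. ]
 [555.4 148.6 130. ]
 [544.5 275.6 130. ]] [556.8 213.5 130. ] [np.float64(126.56126608248242)]
(460, 222, 21, 21) 309.5 [469.8 231.7] [[ 471.  -351.4   86. ]] [[ 468.8 -344.3  106. ]]
(238, 215, 20, 20) 282.5 [247.7 224.3] [[482.1 197.3  86. ]] [[479.7 194.6 106. ]]
(398, 214, 19, 20) 268.5 [406.9 223.8] [[ 489.1 -193.5   86. ]] [[ 486.6 -189.2  106. ]]
(342, 53, 34, 13) 172.5 [359.3  59.4] [[924.1 -78.5  86. ]] [[913.9 -76.2 106. ]]
tin (407, 166, 28, 27) [[ 613.4 -242.1   40. ]]
[[397.21139192 200.02003603]]
scene handle [[556.4 155.7 130. ]
 [550.  281.  130. ]
 [559.1 280.6 130. ]
 [568.9 153.9 130. ]] [558.6 217.8 130. ]
scene rim [[696.3 159.4  40. ]
 [686.3 296.3  40. ]
 [434.3 140.1  40. ]]
packed [[466.5 202.7  86. ]]
```

```bash
cat >> h.py <<'E'
from scipy.spatial.transform import Rotation as Ro
def go(x,y,z,yaw):
    s=sense(); R=Ro.from_euler('xyz',s["tcp_rot"]).as_matrix()
    d=R.T@(np.array([x,y,z])-s["eef_pos"])/10
    Rt=Ro.from_euler('xyz',[np.pi,0,yaw]).as_matrix(); rv=Ro.from_matrix(R.T@Rt).as_rotvec()
    print("clk",round(s["clock"],2),"pos",s["eef_pos"].round(1),"rot",s["tcp_rot"].round(3),"op",round(s["opening"],3),"F",s["contact_force"].round(1),"-> cm",d.round(2),"rv",rv.round(3))
E
python3 -c "
from h import *
go(167,-602,280,-1.3);go(489,-193.5,220,-1.5)"
```

```text
clk 0.15 pos [ 167.1 -601.8  194.2] rot [-3.142e+00  1.000e-03 -1.300e+00] op 1.0 F [-0.8 -0.2 -0.5] -> cm [ 0.    0.01 -8.58] rv [-0.     0.001 -0.   ]
clk 0.15 pos [ 167.1 -601.8  194.2] rot [-3.142e+00  1.000e-03 -1.300e+00] op 1.0 F [-0.8 -0.2 -0.5] -> cm [-30.74 -41.94  -2.54] rv [0.    0.001 0.2  ]
```

Call:
arm_command(plan=[{"translation": [0, 0, -3], "twist": 0, "gripper": 1}, {"translation": [0, 0, -6], "twist": 0, "gripper": 1}, {"translation": [0, 0, -8.5], "twist": 0, "gripper": 1}, {"translation": [-2, -2.5, -9], "twist": 0, "gripper": 1}, {"translation": [-4, -5.5, -9], "twist": 0, "gripper": 1}])

```text
clock: 0.57
eef_pos: [209.0, -550.1, 286.4]
tcp_rot: [3.142, -0.003, -1.303]
contact_force: [1.5, -0.7, 0.1]
opening: 1.003
```

Call:
arm_command(plan=[{"translation": [-2.2, -3, 0], "twist": 0.04, "gripper": 1}, {"translation": [-4.4, -6, 0], "twist": 0.08, "gripper": 1}, {"translation": [-6.6, -9, 0], "twist": 0.12, "gripper": 1}, {"translation": [-8.8, -12, 0], "twist": 0.16, "gripper": 1}, {"translation": [-11, -15, 0], "twist": 0.2, "gripper": 1}])

```text
clock: 0.98
eef_pos: [325.1, -402.7, 286.0]
tcp_rot: [-3.141, -0.003, -1.505]
contact_force: [0.9, 0.0, -0.4]
opening: 0.998
```

```bash
python3 -c "
from h import *
go(489,-193.5,220,-1.5)"
```

```text
clk 0.98 pos [ 325.1 -402.7  286. ] rot [-3.141e+00 -3.000e-03 -1.505e+00] op 0.998 F [ 0.9  0.  -0.4] -> cm [-19.81 -17.72   6.56] rv [-0.    -0.003 -0.005]
```

Call:
arm_command(plan=[{"translation": [-2.5, -2.3, 0], "twist": 0, "gripper": 1}, {"translation": [-5, -4.5, 0], "twist": 0, "gripper": 1}, {"translation": [-7.5, -6.8, 0], "twist": 0, "gripper": 1}, {"translation": [-10, -9, 0], "twist": 0, "gripper": 1}, {"translation": [-12.5, -11.3, 0], "twist": 0, "gripper": 1}])

```text
clock: 1.4
eef_pos: [430.2, -269.0, 285.7]
tcp_rot: [-3.141, -0.003, -1.505]
contact_force: [0.5, 0.2, 0.4]
opening: 0.997
```

Call:
arm_command(plan=[{"translation": [-2.4, -2.2, 1.5], "twist": 0, "gripper": 1}, {"translation": [-4.8, -4.3, 3], "twist": 0, "gripper": 1}, {"translation": [-6.5, -5.8, 5], "twist": 0, "gripper": 1}, {"translation": [-7.3, -6.4, 6.5], "twist": 0, "gripper": 1}, {"translation": [-7.3, -6.4, 6.5], "twist": 0, "gripper": 1}])

```text
clock: 1.82
eef_pos: [488.5, -189.5, 217.3]
tcp_rot: [3.138, 0.0, -1.503]
contact_force: [-0.2, -0.4, 0.3]
opening: 0.996
```

```bash
python3 -c "
from h import *
go(489,-193.5,36,-1.5)
m=camera_model('wrist'); im=grab_frame('wrist'); cv2.imwrite('pics/w1.png',im)
np.save('wm.npy',m,allow_pickle=True)
print(proj(m,[[489,-193.5,86],[489,-193.5,0]]))
g=grab_frame('top');cv2.imwrite('pics/top1.png',g)"
```

```text
clk 1.82 pos [ 488.5 -189.5  217.3] rot [ 3.138  0.    -1.503] op 0.996 F [-0.2 -0.4  0.3] -> cm [ 0.41 -0.1  18.13] rv [ 0.004  0.    -0.003]
[[319.72488665 178.000406  ]
 [318.86109282 163.15120891]]
```

View pics/w1.png

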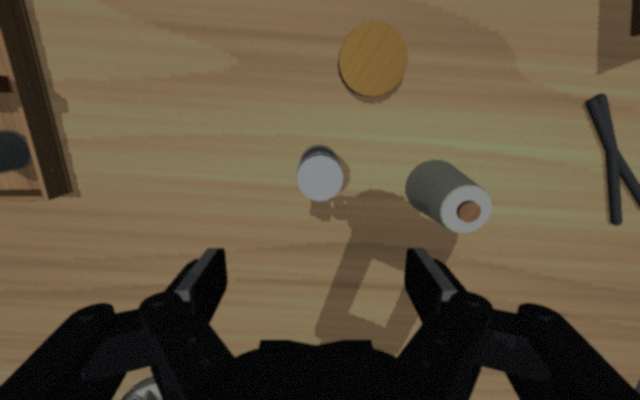

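The lid is seen at (320,176.5) and was predicted at (319.7,178), so the measurement agrees to about 1.5 mm. Descending.

Call:
arm_command(plan=[{"translation": [0.4, -0.2, 2], "twist": 0, "gripper": 1}, {"translation": [0.4, -0.2, 4.5], "twist": 0, "gripper": 1}, {"translation": [0.4, -0.2, 7], "twist": 0, "gripper": 1}, {"translation": [0.4, -0.2, 9], "twist": 0, "gripper": 1}, {"translation": [0.4, -0.2, 10], "twist": 0, "gripper": 1}])

```text
clock: 2.33
eef_pos: [490.0, -196.9, 119.2]
tcp_rot: [3.139, -0.002, -1.505]
contact_force: [-0.4, -0.7, -0.1]
opening: 1.003
```

```bash
python3 -c "
from h import *
go(490,-193.5,34,-1.5)"
```

```text
clk 2.33 pos [ 490.  -196.9  119.2] rot [ 3.139e+00 -2.000e-03 -1.505e+00] op 1.003 F [-0.4 -0.7 -0.1] -> cm [-0.35 -0.04  8.52] rv [ 0.002 -0.002 -0.005]
```

Call:
arm_command(plan=[{"translation": [-0.3, 0, 1.5], "twist": 0, "gripper": 1}, {"translation": [-0.3, 0, 3.5], "twist": 0, "gripper": 1}, {"translation": [-0.3, 0, 5.5], "twist": 0, "gripper": 1}, {"translation": [-0.3, 0, 7.5], "twist": 0, "gripper": 1}, {"translation": [-0.3, 0, 8.5], "twist": 0, "gripper": 1}])

```text
clock: 2.75
eef_pos: [489.3, -194.8, 33.5]
tcp_rot: [3.139, -0.002, -1.506]
contact_force: [-0.8, 0.4, -0.4]
opening: 1.0
```

Call:
arm_command(squeeze=25, plan=[{"translation": [0, 0, 0], "twist": 0, "gripper": 0.9}, {"translation": [0, 0, 0], "twist": 0, "gripper": 0.8}, {"translation": [0, 0, 0], "twist": 0, "gripper": 0.7}, {"translation": [0, 0, 0], "twist": 0, "gripper": 0.6}, {"translation": [0, 0, 0], "twist": 0, "gripper": 0.5}])

```text
clock: 3.17
eef_pos: [490.5, -195.2, 35.0]
tcp_rot: [3.141, -0.003, -1.506]
contact_force: [-0.7, 0.3, 4.5]
opening: 0.574
```

Call:
arm_command(squeeze=30, plan=[{"translation": [0, 0, 0], "twist": 0, "gripper": 0.4}, {"translation": [0, 0, 0], "twist": 0, "gripper": 0.3}, {"translation": [0, 0, 0], "twist": 0, "gripper": 0.3}, {"translation": [0, 0, 0], "twist": 0, "gripper": 0.3}, {"translation": [0, 0, 0], "twist": 0, "gripper": 0.3}])

```text
clock: 3.58
eef_pos: [490.6, -195.2, 35.1]
tcp_rot: [3.141, -0.003, -1.506]
contact_force: [0.1, 0.2, 1.0]
opening: 0.566
```

```bash
python3 -c "
from h import *
go(490,-193.5,34,-1.5)
cv2.imwrite('pics/w2.png',grab_frame('wrist'))"
```

```text
clk 3.58 pos [ 490.6 -195.2   35.1] rot [ 3.141e+00 -3.000e-03 -1.506e+00] op 0.566 F [0.1 0.2 1. ] -> cm [-0.17  0.04  0.11] rv [ 0.    -0.003 -0.006]
```

View pics/w2.png

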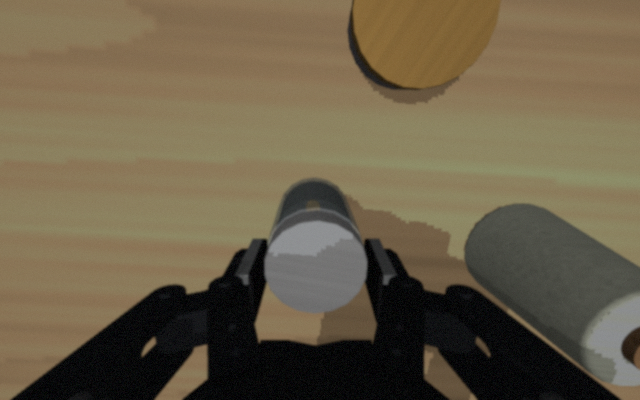

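The picture shows the jar gripped upright, with the lid centred between the fingers at (316,265). Lifting gently.

Call:
arm_command(squeeze=40, plan=[{"translation": [0, 0, -0.5], "twist": 0, "gripper": 0.3}, {"translation": [0, 0, -1.5], "twist": 0, "gripper": 0.3}, {"translation": [0, 0, -3.5], "twist": 0, "gripper": 0.3}, {"translation": [0, 0, -6], "twist": 0, "gripper": 0.3}, {"translation": [0, 0, -8.5], "twist": 0, "gripper": 0.3}])

```text
clock: 4.05
eef_pos: [490.0, -194.7, 121.4]
tcp_rot: [3.14, -0.002, -1.506]
contact_force: [-0.1, 0.2, -2.0]
opening: 0.565
```

Call:
arm_command(plan=[{"translation": [0, 0, -2.5], "twist": 0, "gripper": 0.3}, {"translation": [-1, -0.5, -5], "twist": 0, "gripper": 0.3}, {"translation": [-2.5, -1.3, -7.5], "twist": 0, "gripper": 0.3}, {"translation": [-4.5, -2, -9.5], "twist": 0, "gripper": 0.3}, {"translation": [-6.5, -2.8, -11.5], "twist": 0, "gripper": 0.3}])

```text
clock: 4.47
eef_pos: [513.8, -127.3, 238.4]
tcp_rot: [3.141, -0.003, -1.507]
contact_force: [1.1, -0.7, -2.0]
opening: 0.568
```

```bash
python3 -c "
from h import *
go(625.5,220,240,-1.5)"
```

```text
clk 4.47 pos [ 513.8 -127.3  238.4] rot [ 3.141e+00 -3.000e-03 -1.507e+00] op 0.568 F [ 1.1 -0.7 -2. ] -> cm [-33.95 -13.36  -0.26] rv [ 0.    -0.003 -0.007]
```

Call:
arm_command(plan=[{"translation": [-2.4, -1, 0], "twist": 0, "gripper": 0.3}, {"translation": [-4.8, -2, 0], "twist": 0, "gripper": 0.3}, {"translation": [-7.2, -3, 0], "twist": 0, "gripper": 0.3}, {"translation": [-9.6, -4, 0], "twist": 0, "gripper": 0.3}, {"translation": [-12, -5, 0], "twist": 0, "gripper": 0.3}])

```text
clock: 4.88
eef_pos: [556.0, -3.1, 238.9]
tcp_rot: [-3.142, -0.003, -1.507]
contact_force: [0.4, -0.1, -2.7]
opening: 0.566
```

Call:
arm_command(plan=[{"translation": [-2.4, -1, 0], "twist": 0, "gripper": 0.3}, {"translation": [-4.8, -2, 0], "twist": 0, "gripper": 0.3}, {"translation": [-7, -3, 0], "twist": 0, "gripper": 0.3}, {"translation": [-9, -4, 0], "twist": 0, "gripper": 0.3}, {"translation": [-10.5, -4.7, 0], "twist": 0, "gripper": 0.3}])

```text
clock: 5.3
eef_pos: [596.5, 106.4, 239.3]
tcp_rot: [-3.141, -0.003, -1.507]
contact_force: [0.3, 0.3, -2.6]
opening: 0.564
```

```bash
python3 -c "
from h import *
go(625.5,220,240,-1.5)
m=camera_model('wrist');np.save('wm2.npy',m,allow_pickle=True)
cv2.imwrite('pics/w3.png',grab_frame('wrist'))"
```

```text
clk 5.3 pos [596.5 106.4 239.3] rot [-3.141e+00 -3.000e-03 -1.507e+00] op 0.564 F [ 0.3  0.3 -2.6] -> cm [-11.15  -3.63  -0.1 ] rv [-0.    -0.003 -0.007]
```

View pics/w3.png

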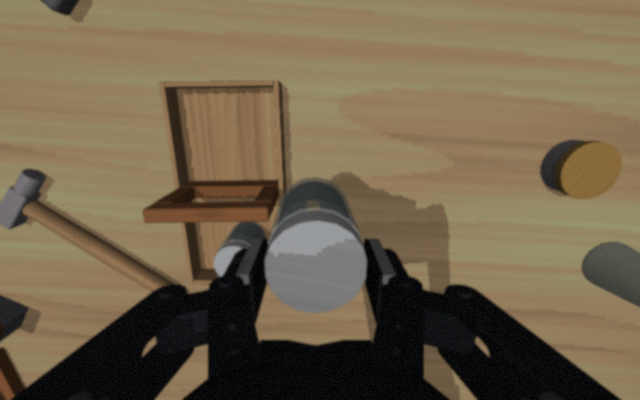

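```bash
python3 -c "
from h import *
m=np.load('wm2.npy',allow_pickle=True).item()
print(ray(m,[(162,83),(282,81)],40).round(1))
print(ray(m,[(144,209),(274,206),(182,190)],130).round(1))
a=ray(m,[(162,83),(282,81)],40);u=np.array([np.cos(.07),np.sin(.07),0]);print(a.mean(0)-135*u)
im=cv2.imread('pics/w3.png');cv2.imwrite('pics/w3z.png',cv2.resize(im[70:290,130:300],None,fx=2.7,fy=2.7,interpolation=2))"
```

```text
[[683.8 291.9  40. ]
 [695.2 151.9  40. ]]
[[559.6 276.4 130. ]
 [571.  146.5 130. ]
 [581.8 237.3 130. ]]
[554.85567088 212.4656487   40.        ]
```

View pics/w3z.png

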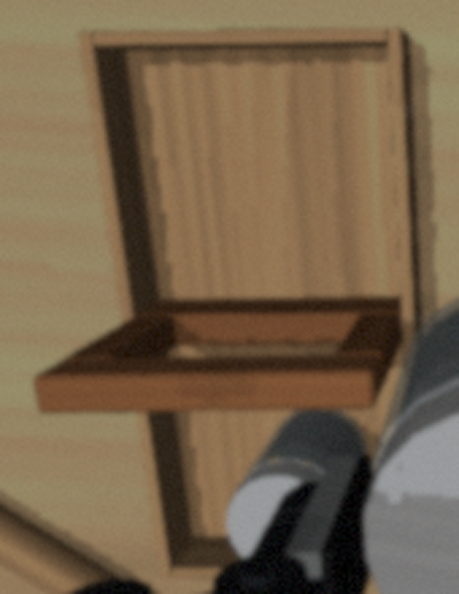

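Call:
arm_command(plan=[{"translation": [-2.3, -0.8, 0], "twist": 0, "gripper": 0.3}, {"translation": [-5, -1.7, 0], "twist": 0, "gripper": 0.3}, {"translation": [-8, -2.7, 0], "twist": 0, "gripper": 0.3}, {"translation": [-10.2, -3.4, 0], "twist": 0, "gripper": 0.3}, {"translation": [-11, -3.6, 0], "twist": 0, "gripper": 0.3}])

```text
clock: 5.77
eef_pos: [626.6, 223.4, 239.4]
tcp_rot: [-3.14, -0.0, -1.504]
contact_force: [-1.0, 0.2, -3.6]
opening: 0.56
```

```bash
python3 -c "
from h import *
go(625,218,41,-1.5)"
```

```text
clk 5.77 pos [626.6 223.4 239.4] rot [-3.14  -0.    -1.504] op 0.56 F [-1.   0.2 -3.6] -> cm [ 0.53  0.23 19.84] rv [-0.002 -0.    -0.004]
```

Call:
arm_command(plan=[{"translation": [0.5, 0.1, 2], "twist": 0, "gripper": 0.3}, {"translation": [0.5, 0.1, 4.5], "twist": 0, "gripper": 0.3}, {"translation": [0.5, 0.1, 7], "twist": 0, "gripper": 0.3}, {"translation": [0.5, 0.1, 9.5], "twist": 0, "gripper": 0.3}, {"translation": [0.5, 0.1, 11], "twist": 0, "gripper": 0.3}])

```text
clock: 6.18
eef_pos: [624.6, 217.0, 126.9]
tcp_rot: [3.14, -0.001, -1.505]
contact_force: [-0.4, -0.9, -2.0]
opening: 0.566
```

```bash
python3 -c "
from h import *
go(625,218,41,-1.5)
m=camera_model('wrist');np.save('wm3.npy',m,allow_pickle=True)
cv2.imwrite('pics/w4.png',grab_frame('wrist'))
cv2.imwrite('pics/s4.png',grab_frame('scene')[140:320,300:540])"
```

```text
clk 6.18 pos [624.6 217.  126.9] rot [ 3.140e+00 -1.000e-03 -1.505e+00] op 0.566 F [-0.4 -0.9 -2. ] -> cm [-0.11 -0.06  8.59] rv [ 0.002 -0.001 -0.005]
```

View pics/w4.png

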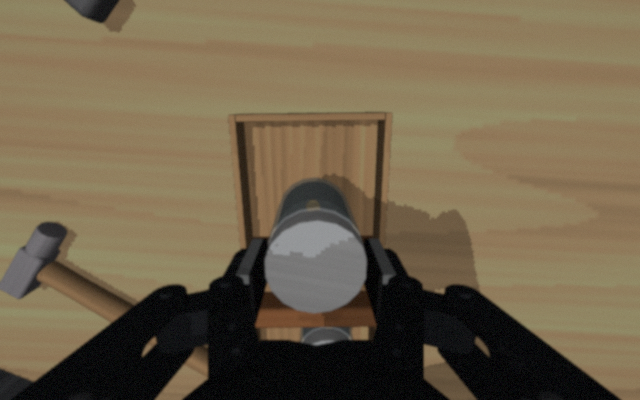

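View pics/s4.png

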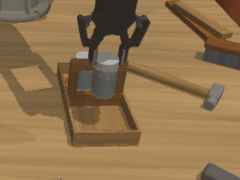

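The jar hangs over the empty bay, centred (bay 232..391, jar at 316). The walls are clear of the fingers. Lowering.

Call:
arm_command(plan=[{"translation": [-0.1, 0, 1.5], "twist": 0, "gripper": 0.3}, {"translation": [-0.1, 0, 3.3], "twist": 0, "gripper": 0.3}, {"translation": [-0.1, 0, 5], "twist": 0, "gripper": 0.3}, {"translation": [-0.1, 0, 6.5], "twist": 0, "gripper": 0.3}, {"translation": [-0.1, 0, 7.2], "twist": 0, "gripper": 0.3}])

```text
clock: 6.7
eef_pos: [623.2, 217.1, 54.1]
tcp_rot: [3.137, -0.002, -1.505]
contact_force: [-0.6, -0.2, -2.1]
opening: 0.567
```

```bash
python3 -c "
from h import *
go(625,218,41,-1.5)"
```

```text
clk 6.7 pos [623.2 217.1  54.1] rot [ 3.137e+00 -2.000e-03 -1.505e+00] op 0.567 F [-0.6 -0.2 -2.1] -> cm [-0.09 -0.19  1.31] rv [ 0.005 -0.002 -0.005]
```

Call:
arm_command(plan=[{"translation": [0, -0.1, 0.3], "twist": 0, "gripper": 0.3}, {"translation": [0, -0.1, 0.6], "twist": 0, "gripper": 0.3}, {"translation": [0, -0.1, 0.9], "twist": 0, "gripper": 0.3}, {"translation": [0, -0.1, 1.1], "twist": 0, "gripper": 0.3}, {"translation": [0, -0.1, 1.2], "twist": 0, "gripper": 0.3}])

```text
clock: 7.12
eef_pos: [624.6, 217.2, 42.7]
tcp_rot: [3.138, -0.002, -1.505]
contact_force: [0.9, 0.1, -2.0]
opening: 0.568
```

Call:
arm_command(plan=[{"translation": [0, 0, 0], "twist": 0, "gripper": 0.3}, {"translation": [0, 0, 0], "twist": 0, "gripper": 0.3}, {"translation": [0, 0, 0], "twist": 0, "gripper": 0.3}, {"translation": [0, 0, 0.05], "twist": 0, "gripper": 0.3}, {"translation": [0, 0, 0.05], "twist": 0, "gripper": 0.3}])

```text
clock: 7.53
eef_pos: [624.5, 217.2, 42.2]
tcp_rot: [3.138, -0.002, -1.505]
contact_force: [-0.2, 0.6, -1.7]
opening: 0.565
```

Call:
arm_command(plan=[{"translation": [0, 0, 0.05], "twist": 0, "gripper": 0.3}, {"translation": [0, 0, 0.1], "twist": 0, "gripper": 0.3}, {"translation": [0, 0, 0.15], "twist": 0, "gripper": 0.3}, {"translation": [0, 0, 0.15], "twist": 0, "gripper": 0.3}, {"translation": [0, 0, 0.15], "twist": 0, "gripper": 0.3}])

```text
clock: 7.95
eef_pos: [624.9, 217.3, 41.3]
tcp_rot: [3.139, -0.002, -1.505]
contact_force: [-0.7, -0.1, 4.7]
opening: 0.563
```

Contact is clear: the force went from -1.8 N to +4.7 N. Letting go slowly.

Call:
arm_command(plan=[{"translation": [0, 0, 0], "twist": 0, "gripper": 0.6}, {"translation": [0, 0, 0], "twist": 0, "gripper": 0.65}, {"translation": [0, 0, 0], "twist": 0, "gripper": 0.72}, {"translation": [0, 0, 0], "twist": 0, "gripper": 0.8}, {"translation": [0, 0, 0], "twist": 0, "gripper": 0.86}])

```text
clock: 8.37
eef_pos: [624.9, 217.3, 41.1]
tcp_rot: [3.138, -0.002, -1.505]
contact_force: [-0.7, -0.4, 0.4]
opening: 0.861
```

Call:
arm_command(plan=[{"translation": [0, 0, 0], "twist": 0, "gripper": 0.88}, {"translation": [0, 0, 0], "twist": 0, "gripper": 0.88}, {"translation": [0, 0, 0], "twist": 0, "gripper": 0.88}, {"translation": [0, 0, 0], "twist": 0, "gripper": 0.88}, {"translation": [0, 0, 0], "twist": 0, "gripper": 0.88}])

```text
clock: 8.78
eef_pos: [624.8, 217.3, 41.1]
tcp_rot: [3.138, -0.002, -1.505]
contact_force: [-0.9, -0.1, 0.3]
opening: 0.879
```

```bash
python3 -c "
from h import *
go(625,218,41,-1.5)
cv2.imwrite('pics/w5.png',grab_frame('wrist'))"
```

```text
clk 8.78 pos [624.8 217.3  41.1] rot [ 3.138e+00 -2.000e-03 -1.505e+00] op 0.879 F [-0.9 -0.1  0.3] -> cm [-0.07 -0.02  0.01] rv [ 0.003 -0.002 -0.005]
```

View pics/w5.png

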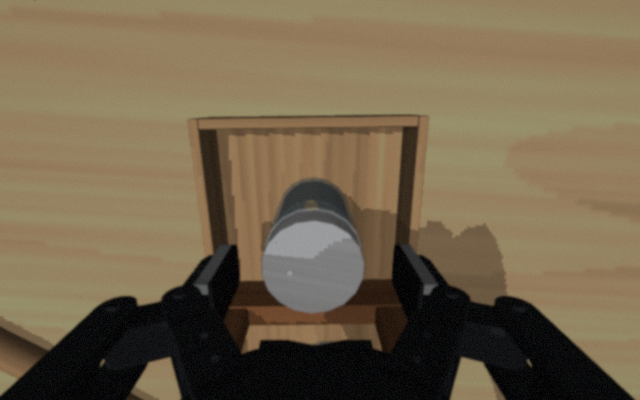

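The jar stands in the bay with its lid at (313,266), and the fingers are clear on both sides. Rising straight up.

Call:
arm_command(plan=[{"translation": [0, 0, -1], "twist": 0, "gripper": 0.88}, {"translation": [0, 0, -3], "twist": 0, "gripper": 0.88}, {"translation": [0, 0, -6], "twist": 0, "gripper": 0.88}, {"translation": [0, 0, -9], "twist": 0, "gripper": 0.88}, {"translation": [0, 0, -12], "twist": 0, "gripper": 0.88}])

```text
clock: 9.25
eef_pos: [625.1, 217.5, 163.1]
tcp_rot: [3.138, -0.002, -1.505]
contact_force: [0.2, -0.2, 0.1]
opening: 0.879
```

Call:
arm_command(plan=[{"translation": [0, 0, -3], "twist": 0, "gripper": 0.88}, {"translation": [0, 0, -6], "twist": 0, "gripper": 0.88}, {"translation": [0, 0, -8], "twist": 0, "gripper": 0.8}, {"translation": [0, 0, -9], "twist": 0, "gripper": 0.7}, {"translation": [0, 0, -9], "twist": 0, "gripper": 0.7}])

```text
clock: 9.67
eef_pos: [626.6, 218.2, 256.4]
tcp_rot: [-3.14, -0.001, -1.505]
contact_force: [0.4, 0.9, 0.9]
opening: 0.703
```

```bash
python3 -c "
from h import *
go(556,213.5,240,.072)
m=camera_model('wrist');np.save('wm4.npy',m,allow_pickle=True)
cv2.imwrite('pics/w6.png',grab_frame('wrist'))"
```

```text
clk 9.67 pos [626.6 218.2 256.4] rot [-3.140e+00 -1.000e-03 -1.505e+00] op 0.703 F [0.4 0.9 0.9] -> cm [0.   7.07 1.63] rv [-0.    -0.002 -1.577]
```

View pics/w6.png

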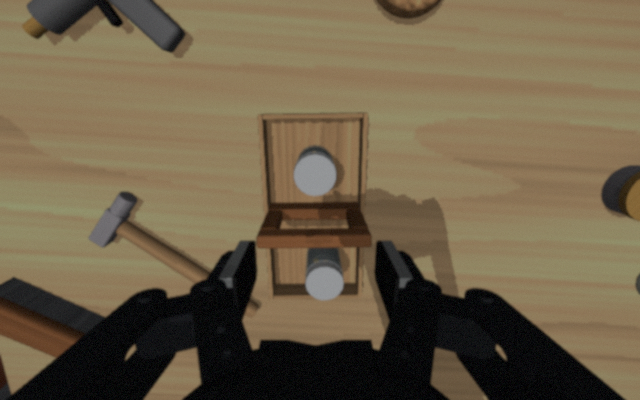

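```bash
python3 -c "
import cv2
im=cv2.imread('pics/w6.png');cv2.imwrite('pics/w6z.png',cv2.resize(im[100:300,245:385],None,fx=3,fy=3,interpolation=2))"
```

```text
(no output)
```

View pics/w6z.png

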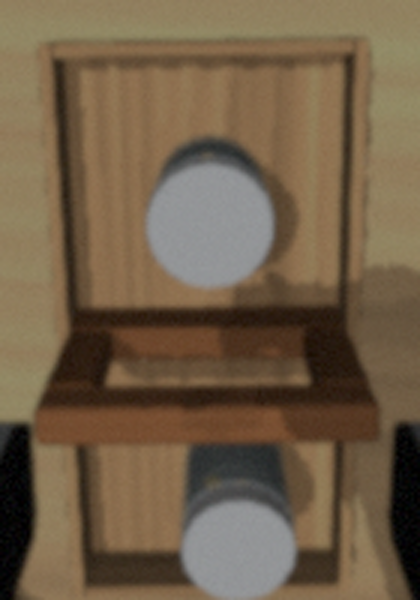

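```bash
python3 -c "
from h import *
m=np.load('wm4.npy',allow_pickle=True).item()
f=lambda L:[(245-.3+x/3,100-.3+y/3) for x,y in L]
H=ray(m,f([(37,412),(379,404),(377,439),(42,443)]),130);print(H.round(1),H.mean(0).round(1))
d=H[0]+H[3]-H[1]-H[2];print('yaw',np.arctan2(-d[0],d[1]),np.linalg.norm(d)/2)
R=ray(m,f([(42,42),(367,39)]),40);print(R.round(1));d=R[0]-R[1];print('yaw',np.arctan2(-d[0],d[1]),np.linalg.norm(d))
u=np.array([np.cos(.072),np.sin(.072),0]);print(R.mean(0)-135*u)
B=ray(m,f([(86,583),(337,580)]),6);print('floor in',B.round(1))
print(ray(m,f([(210,224)]),92),ray(m,f([(239,550)]),92))"
```

```text
[[558.3 278.  130. ]
 [569.7 153.8 130. ]
 [555.8 152.9 130. ]
 [546.  276.  130. ]] [557.5 215.2 130. ]
yaw 0.0851278260345042 124.11001926619122
[[686.1 294.   40. ]
 [696.3 157.9  40. ]]
yaw 0.07494081834925836 136.42450485130342
[556.56348473 216.24811319  40.        ]
floor in [[402.2 272.4   6. ]
 [413.  136.2   6. ]]
[[624.18123071 219.13558583  92.        ]] [[482.12877579 197.31918262  92.        ]]
```

Call:
arm_command(plan=[{"translation": [0, 1, 0], "twist": -0.11, "gripper": 0.55}, {"translation": [0, 2, 0], "twist": -0.22, "gripper": 0.55}, {"translation": [0, 3, 0], "twist": -0.33, "gripper": 0.55}, {"translation": [0, 4, 0], "twist": -0.44, "gripper": 0.55}, {"translation": [0, 5, 0], "twist": -0.55, "gripper": 0.55}])

```text
clock: 10.13
eef_pos: [574.1, 214.0, 251.6]
tcp_rot: [3.136, 0.0, -0.95]
contact_force: [0.2, -0.3, -0.3]
opening: 0.552
```

Call:
arm_command(plan=[{"translation": [0, 0, 0], "twist": -0.11, "gripper": 0.55}, {"translation": [0, 0, 0], "twist": -0.22, "gripper": 0.55}, {"translation": [0, 0, 0], "twist": -0.33, "gripper": 0.55}, {"translation": [0, 0, 0], "twist": -0.44, "gripper": 0.55}, {"translation": [0, 0, 0], "twist": -0.55, "gripper": 0.55}])

```text
clock: 10.55
eef_pos: [572.8, 213.6, 249.1]
tcp_rot: [3.134, 0.006, -0.394]
contact_force: [-0.3, 0.2, 0.2]
opening: 0.552
```

```bash
python3 -c "
from h import *
go(557,213.5,200,.075)"
```

```text
clk 10.55 pos [572.8 213.6 249.1] rot [ 3.134  0.006 -0.394] op 0.552 F [-0.3  0.2  0.2] -> cm [-1.43  0.58  4.92] rv [ 0.006  0.008 -0.469]
```

Call:
arm_command(plan=[{"translation": [-0.3, 0.1, 0], "twist": -0.1, "gripper": 0.55}, {"translation": [-0.6, 0.2, 1], "twist": -0.2, "gripper": 0.55}, {"translation": [-0.9, 0.4, 2.5], "twist": -0.3, "gripper": 0.55}, {"translation": [-1.2, 0.5, 4], "twist": -0.4, "gripper": 0.55}, {"translation": [-1.4, 0.6, 5], "twist": -0.47, "gripper": 0.55}])

```text
clock: 10.97
eef_pos: [555.0, 212.5, 195.6]
tcp_rot: [3.137, 0.014, 0.081]
contact_force: [0.2, -0.9, 0.2]
opening: 0.552
```

```bash
python3 -c "
from h import *
go(557,213.5,101,.075)
m=camera_model('wrist');np.save('wm5.npy',m,allow_pickle=True)
cv2.imwrite('pics/w7.png',grab_frame('wrist'))
u=np.array([np.cos(.075),np.sin(.075),0]);v=np.array([-u[1],u[0],0]);c=np.array([557,215.5,130])
print(proj(m,[c+a*u*8+b*v*64 for a in(-1,1) for b in (-1,1)]).round(0))"
```

```text
clk 10.97 pos [555.  212.5 195.6] rot [3.137 0.014 0.081] op 0.552 F [ 0.2 -0.9  0.2] -> cm [ 0.33 -0.13  9.45] rv [0.005 0.014 0.006]
[[310. 262.]
 [310. 115.]
 [327. 262.]
 [330. 115.]]
```

View pics/w7.png

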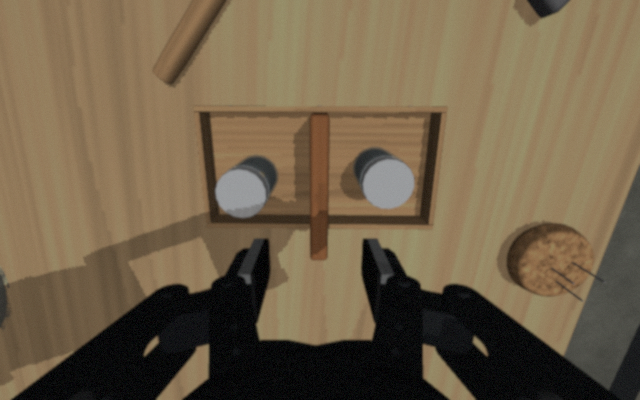

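The bar is seen at u 310–328, v 113–259, and was predicted at 310–329, 115–262. That matches. Descending onto the handle.

Call:
arm_command(plan=[{"translation": [0.2, -0.1, 1.5], "twist": 0, "gripper": 0.5}, {"translation": [0.3, -0.1, 3.5], "twist": 0, "gripper": 0.47}, {"translation": [0.4, -0.1, 5.5], "twist": 0, "gripper": 0.47}, {"translation": [0.4, -0.1, 7.5], "twist": 0, "gripper": 0.47}, {"translation": [0.4, -0.1, 9], "twist": 0, "gripper": 0.47}])

```text
clock: 11.43
eef_pos: [554.7, 212.1, 100.9]
tcp_rot: [3.135, 0.02, 0.083]
contact_force: [-0.5, -0.8, 0.4]
opening: 0.466
```

```bash
python3 -c "
from h import *
go(557,213.5,101,.075)"
```

```text
clk 11.43 pos [554.7 212.1 100.9] rot [3.135 0.02  0.083] op 0.466 F [-0.5 -0.8  0.4] -> cm [ 0.24 -0.12 -0.01] rv [0.007 0.02  0.008]
```

Call:
arm_command(squeeze=25, plan=[{"translation": [0.1, 0, 0], "twist": 0.005, "gripper": 0.47}, {"translation": [0.2, 0, 0], "twist": 0.008, "gripper": 0.4}, {"translation": [0.2, 0, 0], "twist": 0.008, "gripper": 0.32}, {"translation": [0.2, 0, 0], "twist": 0.008, "gripper": 0.26}, {"translation": [0.2, 0, 0], "twist": 0.008, "gripper": 0.2}])

```text
clock: 11.85
eef_pos: [557.4, 212.6, 101.9]
tcp_rot: [3.135, 0.018, 0.074]
contact_force: [0.4, -0.1, 0.3]
opening: 0.195
```

Call:
arm_command(squeeze=50, plan=[{"translation": [0, 0, 0], "twist": 0, "gripper": 0.15}, {"translation": [0, 0, 0], "twist": 0, "gripper": 0.1}, {"translation": [0, 0, 0], "twist": 0, "gripper": 0.05}, {"translation": [0, 0, 0], "twist": 0, "gripper": 0}, {"translation": [0, 0, 0], "twist": 0, "gripper": 0}])

```text
clock: 12.27
eef_pos: [557.4, 212.6, 102.1]
tcp_rot: [3.135, 0.018, 0.074]
contact_force: [-0.0, 0.1, 0.2]
opening: -0.002
```

Call:
arm_command(squeeze=90, plan=[{"translation": [0, 0, 0], "twist": 0, "gripper": 0}, {"translation": [0, 0, 0], "twist": 0, "gripper": 0}, {"translation": [0, 0, 0], "twist": 0, "gripper": 0}, {"translation": [0, 0, 0], "twist": 0, "gripper": 0}, {"translation": [0, 0, 0], "twist": 0, "gripper": 0}])

```text
clock: 12.68
eef_pos: [557.4, 212.6, 102.0]
tcp_rot: [3.135, 0.018, 0.074]
contact_force: [-0.3, -0.3, 0.7]
opening: -0.003
```

```bash
python3 -c "
from h import *
s=sense();print(s['wrist_torque'].round(2))
go(557,213.5,200,.075)
cv2.imwrite('pics/w8.png',grab_frame('wrist'))"
```

```text
[ 0.04 -0.    0.04]
clk 12.68 pos [557.4 212.6 102. ] rot [3.135 0.018 0.074] op -0.003 F [-0.3 -0.3  0.7] -> cm [-0.21 -0.03 -9.79] rv [ 0.006  0.018 -0.001]
```

View pics/w8.png

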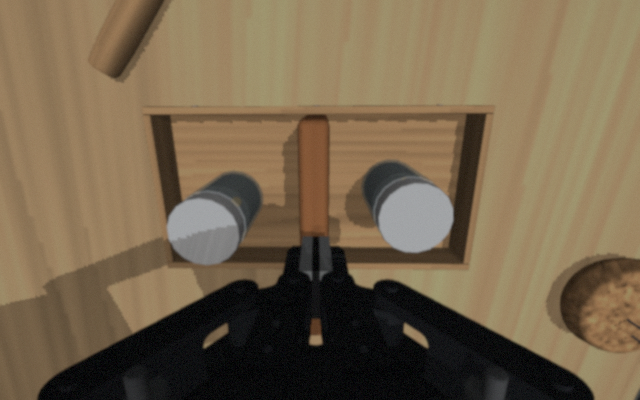

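Something is off: the opening reads 0, so the fingers shut completely instead of stopping on the 16 mm bar. I'll check with the scene view and by projecting the TCP before doing anything else.

```bash
python3 -c "
from h import *
s=sense();R=Ro.from_euler('xyz',s['tcp_rot']).as_matrix();m=camera_model('wrist')
print('tcp/grasp px',proj(m,[s['eef_pos']+R@np.array([x,0,z]) for z in(0,-19,-40) for x in (-8,8)]).round(0).tolist())
g=grab_frame('scene')
cv2.imwrite('pics/s8.png',cv2.resize(g[130:300,320:480],None,fx=3.5,fy=3.5,interpolation=2))
t=grab_frame('top');cv2.imwrite('pics/t8.png',cv2.resize(t[130:270,190:330],None,fx=4,fy=4,interpolation=2))
s=camera_model('scene');q=proj(s,[[557.4,212.6,102],[557.4,212.6,121]]);print((q-[320,130])*3.5)"
```

```text
tcp/grasp px [[303.0, 227.0], [328.0, 227.0], [302.0, 239.0], [330.0, 239.0], [300.0, 256.0], [331.0, 256.0]]
[[263.88740118 282.36007782]
 [267.39196413 257.43000288]]
```

View pics/s8.png

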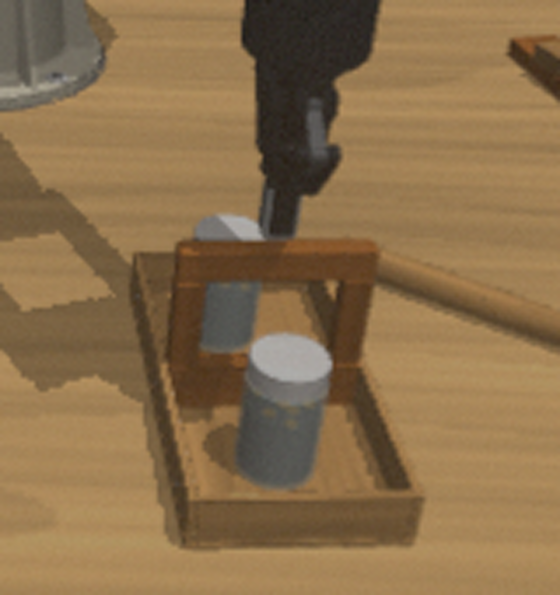

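View pics/t8.png

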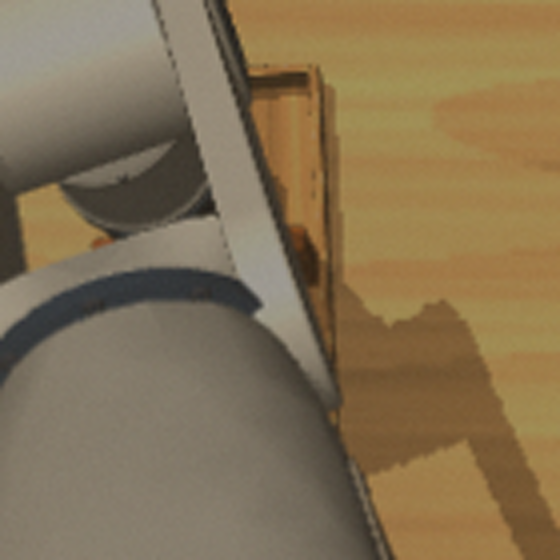

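```bash
python3 -c "
from h import *
s=camera_model('scene');T=np.array(s['pose'])
uv=[(320+278/3.5,130+237/3.5)]
for z in (102,115,125,130,135,140): print(z,ray(s,uv,z).round(1))
im=cv2.imread('pics/w8.png');cv2.imwrite('pics/w8z.png',cv2.resize(im[215:345,250:390],None,fx=4.4,fy=4.4,interpolation=2))
st=sense();R=Ro.from_euler('xyz',st['tcp_rot']).as_matrix();m=camera_model('wrist')
for z in (0,-10,-20,-30,-40): print(z,proj(m,[st['eef_pos']+R@np.array([0,y,z]) for y in (-11,0,11)]).round(0).tolist())
"
```

```text
102 [[501.3 229.  102. ]]
115 [[522.4 224.6 115. ]]
125 [[538.7 221.3 125. ]]
130 [[546.9 219.6 130. ]]
135 [[555.  217.9 135. ]]
140 [[563.2 216.2 140. ]]
0 [[316.0, 210.0], [316.0, 227.0], [316.0, 242.0]]
-10 [[316.0, 216.0], [316.0, 233.0], [316.0, 249.0]]
-20 [[316.0, 222.0], [316.0, 240.0], [316.0, 257.0]]
-30 [[316.0, 229.0], [316.0, 248.0], [316.0, 266.0]]
-40 [[316.0, 236.0], [316.0, 256.0], [316.0, 275.0]]
```

View pics/w8z.png

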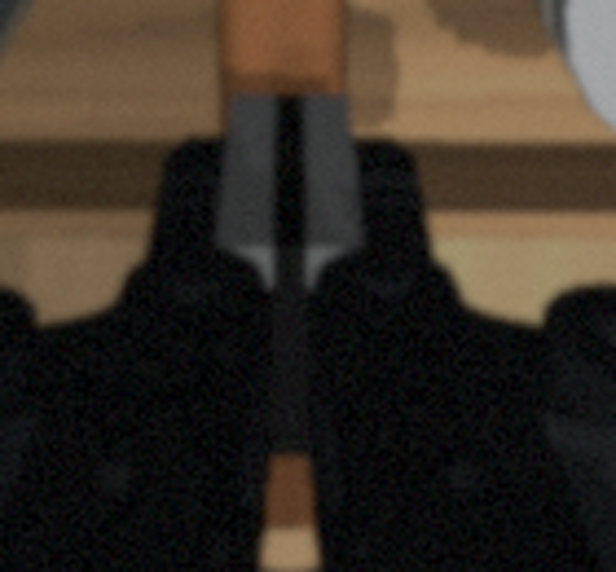

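The fingers closed in the air just above the bar. Scene view: tips at zoom (278,237), which is z≈131–135. Wrist view: tip edge at v=236, where z=102 would put it near v=210. So the real tips sit about 30 mm behind the reported TCP. Nothing was touched. I'll open, go about 26 mm lower and look again.

Call:
arm_command(squeeze=25, plan=[{"translation": [0, 0, -0.5], "twist": 0, "gripper": 0.1}, {"translation": [0, 0, -1], "twist": 0, "gripper": 0.25}, {"translation": [0, 0, -1], "twist": 0, "gripper": 0.4}, {"translation": [0, 0, -1], "twist": 0, "gripper": 0.5}, {"translation": [0, 0, -1], "twist": 0, "gripper": 0.5}])

```text
clock: 13.25
eef_pos: [557.7, 212.7, 112.2]
tcp_rot: [3.135, 0.018, 0.074]
contact_force: [-0.8, 0.3, 0.4]
opening: 0.5
```

Call:
arm_command(plan=[{"translation": [0, 0, 0.4], "twist": 0, "gripper": 0.5}, {"translation": [0, 0, 0.8], "twist": 0, "gripper": 0.5}, {"translation": [0, 0, 1.2], "twist": 0, "gripper": 0.5}, {"translation": [0, 0, 1.6], "twist": 0, "gripper": 0.5}, {"translation": [0, 0, 2], "twist": 0, "gripper": 0.5}])

```text
clock: 13.67
eef_pos: [557.1, 212.4, 91.5]
tcp_rot: [3.135, 0.018, 0.074]
contact_force: [0.2, -1.2, -0.5]
opening: 0.499
```

```bash
python3 -c "
from h import *
go(557,213.5,76,.075)
cv2.imwrite('pics/w9.png',grab_frame('wrist'))
g=grab_frame('scene')
cv2.imwrite('pics/s9.png',cv2.resize(g[130:300,320:480],None,fx=3.5,fy=3.5,interpolation=2))"
```

```text
clk 13.67 pos [557.1 212.4  91.5] rot [3.135 0.018 0.074] op 0.499 F [ 0.2 -1.2 -0.5] -> cm [ 0.03 -0.12  1.55] rv [ 0.006  0.018 -0.001]
```

View pics/w9.png

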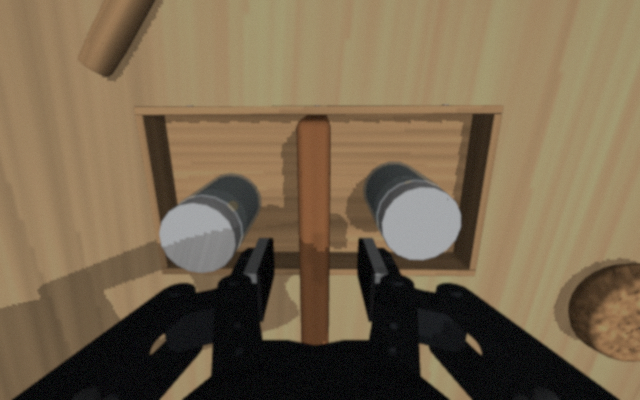

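View pics/s9.png

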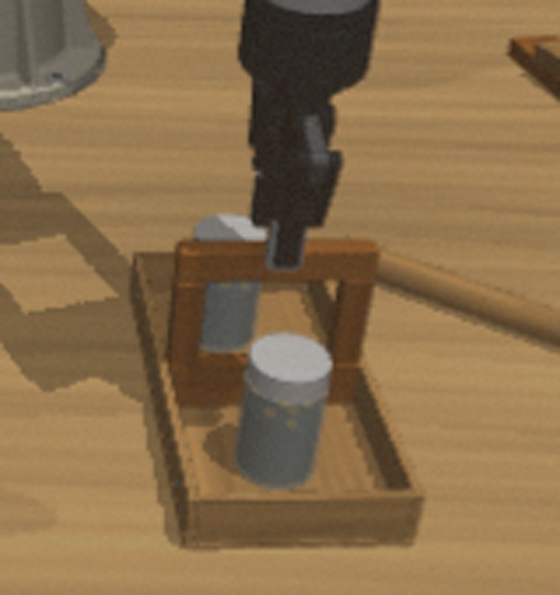

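The front finger now overlaps the bar, with its tip at zoom (285,268) against a bar face of 243–283. The wrist view shows the bar at u 300–329, centred between the fingers (270..362). Going another 14 mm lower, then closing.

Call:
arm_command(plan=[{"translation": [0, 0, 0.3], "twist": 0, "gripper": 0.48}, {"translation": [0, 0, 0.6], "twist": 0, "gripper": 0.48}, {"translation": [0, 0, 0.9], "twist": 0, "gripper": 0.48}, {"translation": [0, 0, 1.2], "twist": 0, "gripper": 0.48}, {"translation": [0, 0, 1.4], "twist": 0, "gripper": 0.48}])

```text
clock: 14.18
eef_pos: [556.3, 212.1, 76.8]
tcp_rot: [3.135, 0.019, 0.074]
contact_force: [-0.3, 0.3, -0.3]
opening: 0.483
```

Call:
arm_command(squeeze=25, plan=[{"translation": [0, 0, 0], "twist": 0, "gripper": 0.42}, {"translation": [0, 0, 0], "twist": 0, "gripper": 0.36}, {"translation": [0, 0, 0], "twist": 0, "gripper": 0.3}, {"translation": [0, 0, 0], "twist": 0, "gripper": 0.25}, {"translation": [0, 0, 0], "twist": 0, "gripper": 0.2}])

```text
clock: 14.6
eef_pos: [556.4, 212.2, 77.0]
tcp_rot: [3.135, 0.019, 0.074]
contact_force: [-0.1, -1.0, 0.2]
opening: 0.202
```

Call:
arm_command(squeeze=25, plan=[{"translation": [0, 0, 0], "twist": 0, "gripper": 0.16}, {"translation": [0, 0, 0], "twist": 0, "gripper": 0.12}, {"translation": [0, 0, 0], "twist": 0, "gripper": 0.08}, {"translation": [0, 0, 0], "twist": 0, "gripper": 0.04}, {"translation": [0, 0, 0], "twist": 0, "gripper": 0}])

```text
clock: 15.02
eef_pos: [556.3, 212.2, 77.1]
tcp_rot: [3.135, 0.019, 0.074]
contact_force: [-2.3, 1.1, 3.3]
opening: 0.182
```

```bash
python3 -c "
from h import *
go(557,213.5,76,.075)
cv2.imwrite('pics/w10.png',grab_frame('wrist'))
g=grab_frame('scene')
cv2.imwrite('pics/s10.png',cv2.resize(g[130:300,320:480],None,fx=3.5,fy=3.5,interpolation=2))"
```

```text
clk 15.02 pos [556.3 212.2  77.1] rot [3.135 0.019 0.074] op 0.182 F [-2.3  1.1  3.3] -> cm [ 0.08 -0.13  0.1 ] rv [ 0.007  0.019 -0.001]
```

View pics/w10.png

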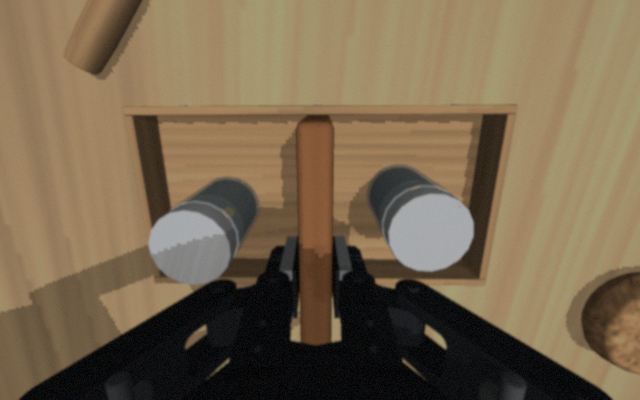

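View pics/s10.png

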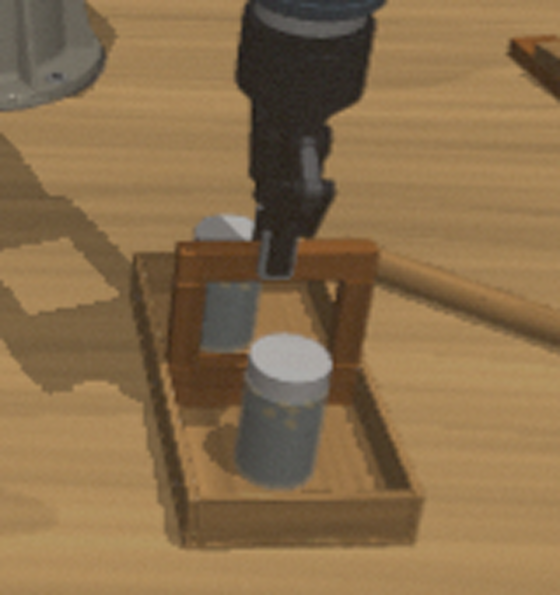

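The fingers now hold the bar: opening 0.182×85 = 15.5 mm, and pads are on both faces in both views. I'll tighten and lift slightly, then check that it hangs level.

Call:
arm_command(squeeze=90, plan=[{"translation": [0, 0, 0], "twist": 0, "gripper": 0}, {"translation": [0, 0, 0], "twist": 0, "gripper": 0}, {"translation": [0, 0, 0], "twist": 0, "gripper": 0}, {"translation": [0, 0, 0], "twist": 0, "gripper": 0}, {"translation": [0, 0, 0], "twist": 0, "gripper": 0}])

```text
clock: 15.53
eef_pos: [556.5, 212.3, 77.3]
tcp_rot: [3.135, 0.019, 0.074]
contact_force: [-3.0, -0.8, 5.5]
opening: 0.161
```

Call:
arm_command(plan=[{"translation": [0, 0, -0.3], "twist": 0, "gripper": 0}, {"translation": [0, 0, -0.7], "twist": 0, "gripper": 0}, {"translation": [0, 0, -1.2], "twist": 0, "gripper": 0}, {"translation": [0, 0, -1.6], "twist": 0, "gripper": 0}, {"translation": [0, 0, -1.8], "twist": 0, "gripper": 0}])

```text
clock: 15.95
eef_pos: [557.0, 212.4, 95.7]
tcp_rot: [3.135, 0.019, 0.074]
contact_force: [-0.1, 0.1, -7.5]
opening: 0.16
```

```bash
python3 -c "
from h import *
go(557,213.5,177,.075)
g=grab_frame('scene')
cv2.imwrite('pics/s11.png',cv2.resize(g[130:300,320:480],None,fx=3.5,fy=3.5,interpolation=2))"
```

```text
clk 15.95 pos [557.  212.4  95.7] rot [3.135 0.019 0.074] op 0.16 F [-0.1  0.1 -7.5] -> cm [-0.14 -0.06 -8.13] rv [ 0.006  0.019 -0.001]
```

View pics/s11.png

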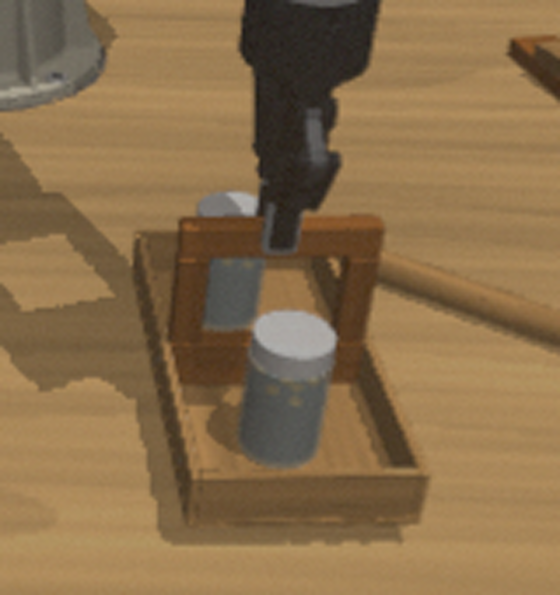

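The tote is off the bench and level. The load is 7.5 N, which fits tote plus two jars. Raising the remaining 8 cm.

Call:
arm_command(plan=[{"translation": [0, 0, -0.6], "twist": 0, "gripper": 0}, {"translation": [0, 0, -1.5], "twist": 0, "gripper": 0}, {"translation": [0, 0, -2.5], "twist": 0, "gripper": 0}, {"translation": [0, 0, -3.5], "twist": 0, "gripper": 0}, {"translation": [0, 0, -4.3], "twist": 0, "gripper": 0}])

```text
clock: 16.42
eef_pos: [558.5, 213.1, 140.8]
tcp_rot: [3.136, 0.017, 0.074]
contact_force: [0.2, 0.7, -7.8]
opening: 0.161
```

Call:
arm_command(plan=[{"translation": [0, 0, -1], "twist": 0, "gripper": 0}, {"translation": [0, 0, -2], "twist": 0, "gripper": 0}, {"translation": [0, 0, -3], "twist": 0, "gripper": 0}, {"translation": [0, 0, -3.6], "twist": 0, "gripper": 0}, {"translation": [0, 0, -3.8], "twist": 0, "gripper": 0}])

```text
clock: 16.83
eef_pos: [559.8, 213.6, 180.4]
tcp_rot: [3.136, 0.015, 0.074]
contact_force: [0.5, 0.6, -7.6]
opening: 0.158
```

Call:
arm_command(plan=[{"translation": [0, 0, 0], "twist": 0, "gripper": 0}, {"translation": [0, 0, 0], "twist": 0, "gripper": 0}, {"translation": [0, 0, 0], "twist": 0, "gripper": 0}, {"translation": [0, 0, 0], "twist": 0, "gripper": 0}, {"translation": [0, 0, 0], "twist": 0, "gripper": 0}])

```text
clock: 17.25
eef_pos: [559.5, 213.5, 179.8]
tcp_rot: [3.136, 0.016, 0.074]
contact_force: [0.4, 0.4, -7.5]
opening: 0.159
```

```bash
python3 -c "
from h import *
go(557,213.5,177,.075)
g=grab_frame('scene')
cv2.imwrite('pics/s12.png',cv2.resize(g[110:280,320:480],None,fx=3.5,fy=3.5,interpolation=2))
cv2.imwrite('pics/w12.png',grab_frame('wrist'))"
```

```text
clk 17.25 pos [559.5 213.5 179.8] rot [3.136 0.016 0.074] op 0.159 F [ 0.4  0.4 -7.5] -> cm [-0.24 -0.02  0.28] rv [ 0.006  0.016 -0.001]
```

View pics/s12.png

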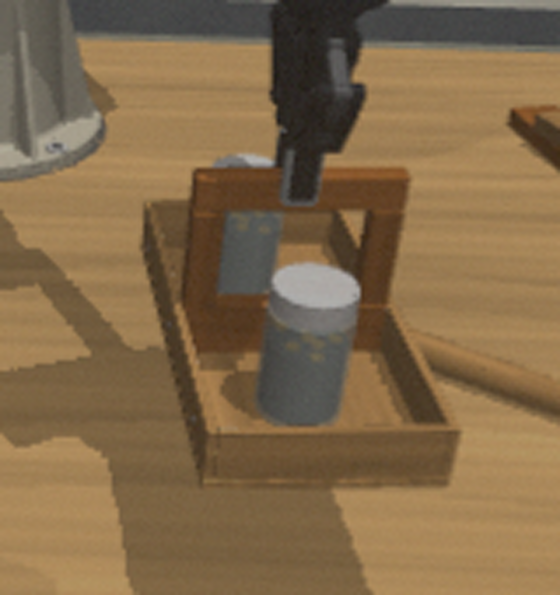

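View pics/w12.png

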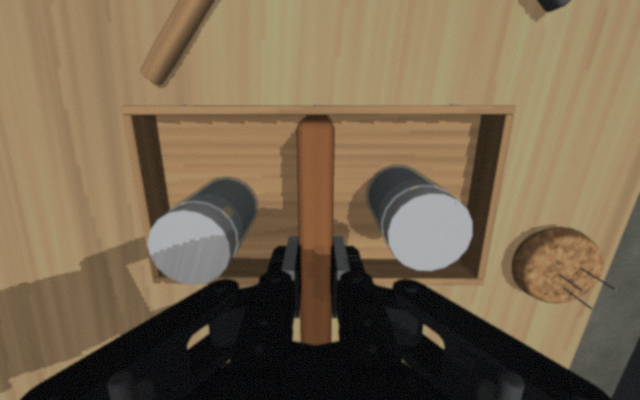

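The tote hangs level with both jars upright, and the wrist view of the tote is the same as before the lift. Holding now for about 3.3 s.

Call:
arm_command(plan=[{"translation": [0, 0, 0], "twist": 0, "gripper": 0}, {"translation": [0, 0, 0], "twist": 0, "gripper": 0}, {"translation": [0, 0, 0], "twist": 0, "gripper": 0}, {"translation": [0, 0, 0], "twist": 0, "gripper": 0}, {"translation": [0, 0, 0], "twist": 0, "gripper": 0}])

```text
clock: 17.77
eef_pos: [559.6, 213.6, 180.0]
tcp_rot: [3.136, 0.015, 0.074]
contact_force: [0.2, -0.1, -7.2]
opening: 0.158
```

Call:
arm_command(plan=[{"translation": [0, 0, 0], "twist": 0, "gripper": 0}, {"translation": [0, 0, 0], "twist": 0, "gripper": 0}, {"translation": [0, 0, 0], "twist": 0, "gripper": 0}, {"translation": [0, 0, 0], "twist": 0, "gripper": 0}, {"translation": [0, 0, 0], "twist": 0, "gripper": 0}])

```text
clock: 18.18
eef_pos: [559.7, 213.5, 180.0]
tcp_rot: [3.136, 0.015, 0.074]
contact_force: [-0.8, 0.7, -7.1]
opening: 0.157
```

Call:
arm_command(plan=[{"translation": [0, 0, 0], "twist": 0, "gripper": 0}, {"translation": [0, 0, 0], "twist": 0, "gripper": 0}, {"translation": [0, 0, 0], "twist": 0, "gripper": 0}, {"translation": [0, 0, 0], "twist": 0, "gripper": 0}, {"translation": [0, 0, 0], "twist": 0, "gripper": 0}])

```text
clock: 18.6
eef_pos: [559.6, 213.5, 180.0]
tcp_rot: [3.136, 0.015, 0.074]
contact_force: [-0.0, 0.2, -8.4]
opening: 0.162
```

Call:
arm_command(plan=[{"translation": [0, 0, 0], "twist": 0, "gripper": 0}, {"translation": [0, 0, 0], "twist": 0, "gripper": 0}, {"translation": [0, 0, 0], "twist": 0, "gripper": 0}, {"translation": [0, 0, 0], "twist": 0, "gripper": 0}, {"translation": [0, 0, 0], "twist": 0, "gripper": 0}])

```text
clock: 19.02
eef_pos: [559.7, 213.5, 180.0]
tcp_rot: [3.136, 0.015, 0.074]
contact_force: [-0.0, 0.2, -7.1]
opening: 0.165
```

Call:
arm_command(plan=[{"translation": [0, 0, 0], "twist": 0, "gripper": 0}, {"translation": [0, 0, 0], "twist": 0, "gripper": 0}, {"translation": [0, 0, 0], "twist": 0, "gripper": 0}, {"translation": [0, 0, 0], "twist": 0, "gripper": 0}, {"translation": [0, 0, 0], "twist": 0, "gripper": 0}])

```text
clock: 19.43
eef_pos: [559.6, 213.5, 180.0]
tcp_rot: [3.136, 0.015, 0.074]
contact_force: [0.0, -0.3, -8.0]
opening: 0.16
```

Call:
arm_command(plan=[{"translation": [0, 0, 0], "twist": 0, "gripper": 0}, {"translation": [0, 0, 0], "twist": 0, "gripper": 0}, {"translation": [0, 0, 0], "twist": 0, "gripper": 0}, {"translation": [0, 0, 0], "twist": 0, "gripper": 0}, {"translation": [0, 0, 0], "twist": 0, "gripper": 0}])

```text
clock: 19.85
eef_pos: [559.7, 213.5, 180.0]
tcp_rot: [3.136, 0.015, 0.074]
contact_force: [-0.9, 0.1, -7.7]
opening: 0.162
```

Call:
arm_command(plan=[{"translation": [0, 0, 0], "twist": 0, "gripper": 0}, {"translation": [0, 0, 0], "twist": 0, "gripper": 0}, {"translation": [0, 0, 0], "twist": 0, "gripper": 0}, {"translation": [0, 0, 0], "twist": 0, "gripper": 0}, {"translation": [0, 0, 0], "twist": 0, "gripper": 0}])

```text
clock: 20.27
eef_pos: [559.7, 213.6, 180.0]
tcp_rot: [3.136, 0.015, 0.074]
contact_force: [-0.3, 0.4, -7.7]
opening: 0.155
```

Call:
arm_command(plan=[{"translation": [0, 0, 0], "twist": 0, "gripper": 0}, {"translation": [0, 0, 0], "twist": 0, "gripper": 0}, {"translation": [0, 0, 0], "twist": 0, "gripper": 0}, {"translation": [0, 0, 0], "twist": 0, "gripper": 0}, {"translation": [0, 0, 0], "twist": 0, "gripper": 0}])

```text
clock: 20.68
eef_pos: [559.6, 213.5, 180.0]
tcp_rot: [3.136, 0.015, 0.074]
contact_force: [-0.5, -0.2, -7.6]
opening: 0.159
```

```bash
python3 -c "
from h import *
go(557,213.5,177,.075)
g=grab_frame('scene')
cv2.imwrite('pics/s13.png',g)
s=camera_model('scene')
L=[(320+x/3.5,110+y/3.5) for x,y in [(205,432),(459,430),(145,203)]]
for z in(130,140,150): print(z,ray(s,L,z).round(0).tolist())
T=camera_model('top');"
```

```text
clk 20.68 pos [559.6 213.5 180. ] rot [3.136 0.015 0.074] op 0.159 F [-0.5 -0.2 -7.6] -> cm [-0.26 -0.02  0.31] rv [ 0.006  0.015 -0.001]
130 [[682.0, 161.0, 130.0], [672.0, 304.0, 130.0], [410.0, 142.0, 130.0]]
140 [[696.0, 159.0, 140.0], [686.0, 299.0, 140.0], [429.0, 140.0, 140.0]]
150 [[709.0, 157.0, 150.0], [699.0, 294.0, 150.0], [448.0, 139.0, 150.0]]
```

View pics/s13.png

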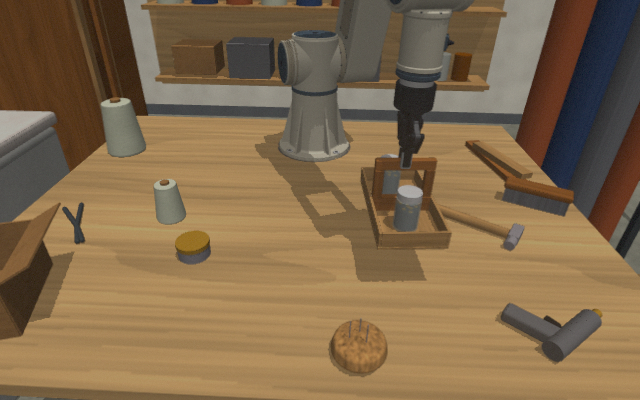

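The scene shows the tote up and level with both jars standing in it. The cone (169,203), tin (193,247) and hammer are unmoved. The rim corners fit a plane at z≈140, which puts the underside at about 100 mm. Handing in.

```bash
python3 -c "
from rig import job
print(job.sign_off())"
```

```text
the job is handed in; nothing more can be done
None
```

The second jar is standing in the tote's empty bay, and the arm is holding the tote by its handle about 10 cm above the bench with both jars upright. I signed off at about 20.7 s on the robot's clock; the sign-off gives no verdict.

**Last checks**
- **Height:** the reported lift was 103 mm. The rim corners in the scene camera fit z≈140 mm, which puts the underside at about 100 mm.
- **Level and still:** the tool stayed within about 0.016 rad of vertical, and its position held to about 0.1 mm over the 3.3 s hold.
- **Load:** about 7.6 N, which fits the tote plus two jars.
- **Surroundings:** the cone, the tin and the hammer look unmoved in the scene picture.

**What disagreed**
- **Finger length:** the real fingertips sit about 30 mm behind the reported TCP. My first grip on the handle therefore closed in the air just above the bar without touching it, and I redid it about 25 mm lower. Both cameras and the finger opening (15.5 mm on the 16 mm bar) confirmed the second grip.
- **Jar grip:** because of that offset, the jar was probably held by its lid. It still set down upright, and the force reading showed it touch the floor before I let go.
- **Grasp distance:** by the reported TCP, the grasp is about 22 mm below the middle of the bar, inside the 50 mm allowed.
- **Camera agreement:** the scene camera read the tote's y position about 4–5 mm higher than the top camera did. I used values in between.

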